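# Three vessels on each other's places under the fume hood

### The arm

A 6-joint arm with a two-finger parallel gripper is mounted at the origin on the work surface. World frame = base frame: x ahead of the robot, y to its left, z up, the work surface at z = 0. Lengths are in m, angles in rad, forces in N, time in s.
With the tool pointing down it reaches from about 0.275 to 0.75 m from the base axis. Payload 10.2 kg.
Tool frame: the origin (TCP) lies between the finger pads; the fingertips stand 22 mm ahead of it and the grasp point (between the pads) lies 3 mm ahead of it (manip.finger_overhang is the z of the fingertips in the tool frame, in m); z points along the fingers, y is the line along which they close (so a half turn about z gives the same grasp; the last joint's range is limited). The gripper opens to 88 mm and grips with 3 to 60 N. Pads are 18 mm wide; open, the fingers measure 123 mm over their backs; the gripper's body (75 mm by 187 mm) begins 45 mm behind the grasp point.
Start: joints at [0.952, 0.313, 1.498, -0, 1.331, -0.223], TCP at [0.202, 0.484, 0.261] pointing down, gripper open.
Joint ranges: [-2.94, 2.94], [-0.97, 2.17], [0.19, 2.56], [-1.23, 4.37], [0.02, 3.11], [-2.88, 2.88]. Speed limits (rad/s): [2.39, 2.39, 3.01, 3.14, 3.14, 3.14].

### API

Orientations are given as a 3x3 rotation matrix whose columns are the frame's x, y, z axes.
In Python, from cell import manip gives the robot as it stands.
- The arm moves only by the tool carry_out, never from a script. Its arguments are lists of equal length, an entry for each row: "delta_pos": the shift along the tool's x, y, z in units of 0.2 m (1.0 is 0.2 m), a list of three; "twist": the turn about the tool's z in units of 0.15 rad (1.0 is 0.15 rad); "jaw": the gripper's target within -1 to 1 (shut at 1, half-way at 0, fully open at -1). A call has 1 to 8 rows; each row shifts and turns the commanded pose from where the row before left it, along the tool's axes as they then stand; what a row does not reach is not made up. A row lasts 1/8 s, in which the tool goes at most 62.5 mm and 10.7 degrees, less where a joint would pass 70% of its speed; a pose out of reach is approached as far as the arm can. A call with a number of a shift or a turn outside -1 to 1 is refused whole. A call with a gripper value outside its range is refused whole. The fingers move at their own pace and stop on an object; the grip force is fixed at half the most. Time passes only in rows, so rows that do not move let the fingers close. It gives the time, the measured TCP pose, the force, the opening and the grip force at its end, in the units of the state.
- manip.get_obs(): the state, without advancing time (a new reading comes with each control period).
- manip.snapshot(name): name is "scene" or "top" or "wrist"; returns a dict with "color" (480x640x3 uint8, red, green, blue), "fov_y" (degrees; the focal length in pixels is half the picture's height over the tangent of half this angle, whatever the lens; pixels are square), "cx", "cy" (the principal point, pixels), "world_from_camera" (4x4, takes a point from camera to world coordinates); the wrist camera has in their place "tool_from_camera" (4x4, takes a point from camera to tool coordinates, whose origin is the TCP and whose axes are the flange's). Camera axes: x right, y down, z forward; pixel columns grow to the right and rows downward; lengths in m; the calibration is good to about 2 mm. A picture is of the moment at which its call begins: read the wrist's pose just before it. There is no depth.
- manip.job_done(): hands the job in; it is judged then, once.
The state is a dict: "time_s": time; "q": joint angles; "qvel": joint speeds; "effort": joint torques, N m; "tcp_pos": TCP position; "tool_rot": TCP orientation; "force": force on the tool from outside, world axes, zero at the start; "ft_torque": the same for the moment, N m; "finger_gap": finger opening in m; "grasp_force": force on a finger pad.
Only numpy, scipy, OpenCV 4.12 (cv2) and the standard library are available. Lean on these libraries where they do the work, as an engineer would, in place of code of your own. Each camera call takes 0.05 s, during which the arm holds its last target. There are 200 camera calls.

### The job

The three vessels under the hood stand on each other's places: put the round-bottomed flask on the cork ring, the porcelain dish over the middle opening of the water bath, and the beaker on the middle of the hotplate, all upright. Every place is taken, so first set the beaker or the dish aside on the white tile; a round flask would roll there. Set the glass and porcelain down gently and leave the lidded crucible, the amber bottle and the cork borer where they are.

Things in the scene. Friction and masses are not known exactly. Their poses are not given: they have to be found in the camera images.
- flask_center (a point): Clear glass round-bottomed flask, loose, 90 g: ball-shaped bulb 64 mm across, upright neck 24 mm across (from 64 to 107 mm above the lowest point, then a rim 29 mm across), 112 mm high. The point is on its axis half-way up, 56 mm above the lowest point; z is its axis, up. It starts in the water bath's opening; in any 40 mm opening the bulb sinks 7 mm, so the point is 49 mm above the top.
- beaker_center (a point): Clear glass beaker, loose, 75 g: a straight-sided open cylinder 58 mm in outer diameter (61 mm at the lip) and 80 mm high, wall 2.5 mm, flat bottom. The point is on its axis, half-way up, 40 mm above its underside; z is its axis, upwards. At the start it stands on the cork ring.
- dish_center (a point): Low white porcelain dish, loose, 85 g: straight-sided, open, flat-bottomed, 60 mm in outer diameter and 32 mm high, wall 3.5 mm. The point is on its axis, half-way up, 16 mm above its underside; z is its axis, upwards. At the start it stands on the hotplate.
- cork_ring_top (a point): Cork ring lying on the work surface, fixed: outer diameter 100 mm, round opening 40 mm in diameter right through, 30 mm high. The point is the centre of the opening, level with the top; z is up.
- water_bath_top (a point): Electric water bath, fixed, cold: steel drum 152 mm in diameter, 110 mm high, with a flat lid of concentric rings and a round opening 40 mm across in the middle; a brass overflow tube stands 102 mm out from the axis on one side, up to 90 mm high. The point is the centre of the opening, level with the lid's top; z is up.
- hotplate_top (a point): Hotplate, fixed, cold: white housing with two black knobs at the robot's end and a square aluminium plate 125 mm by 125 mm, its top 93 mm above the work surface. The point is the middle of the plate's top; x points away from the knobs, z up. The housing (58 mm high) reaches 152 mm from it on the knob side, 68 mm on the others.
- white_tile_top (a point): White glazed tile lying on the work surface, fixed, empty at the start: 150 mm by 150 mm, 7 mm thick. The point is the middle of its top; z is up.
- crucible_center (a point): Bystander: white porcelain crucible with its lid on, loose, 47 mm in diameter at the lid and 50 mm high. The point is on its axis, 21 mm above the work surface; z is up.
- reagent_bottle_center (a point): Bystander: amber glass stoppered bottle, loose, 62 mm in diameter and 119 mm high. The point is on its axis, half-way up; z is up.
- cork_borer: Bystander: brass cork borer with a knurled grip, loose, 155 mm long and 22 mm thick, lying on the work surface along its x axis. Its origin is at mid-length on its underside.
Things that resemble listed ones, but are neither listed nor needed, are in the scene too. Leave any purple look-alike of the part that bears beaker_center alone.

How it is judged:
On the way:
1. the beaker or the dish stands at rest on the white tile (((horizontal distance between beaker_center and white_tile_top below 0.075 m and z of beaker_center in the frame of white_tile_top between 0.036 and 0.044 m and angle between beaker_center's own z axis and vertical below 0.1 rad and linear speed of beaker below 0.02 m/s and angular speed of beaker below 0.3 rad/s) or (horizontal distance between dish_center and white_tile_top below 0.075 m and z of dish_center in the frame of white_tile_top between 0.012 and 0.02 m and angle between dish_center's own z axis and vertical below 0.1 rad and linear speed of dish below 0.02 m/s and angular speed of dish below 0.3 rad/s))), for 0.2 s.
At the end, for the whole second after the job is handed in: The flask rests in the cork ring (centre within 15 mm of its axis, leaning under 20 degrees), the dish stands level on the water bath (within 15 mm of the opening's centre), the beaker level on the hotplate (within 15 mm of its middle); all released and at rest (horizontal distance between flask_center and cork_ring_top below 0.015 m and z of flask_center in the frame of cork_ring_top between 0.042 and 0.054 m and angle between flask_center's own z axis and vertical below 0.35 rad and linear speed of each of flask, dish, beaker below 0.02 m/s and angular speed of each of flask, dish, beaker below 0.3 rad/s and horizontal distance between dish_center and water_bath_top below 0.015 m and z of dish_center in the frame of water_bath_top between 0.011 and 0.021 m and angle between each of dish_center, beaker_center's own z axis and vertical below 0.1 rad and horizontal distance between beaker_center and hotplate_top below 0.015 m and z of beaker_center in the frame of hotplate_top between 0.035 and 0.045 m); the robot touches nothing.
It fails at once if the crucible, the amber bottle or the cork borer is moved more than 30 mm or tipped over ((distance of crucible_center from where it was at the start of the episode above 0.03 m or angle between crucible_center's own z axis and vertical above 0.5 rad) or (distance of reagent_bottle_center from where it was at the start of the episode above 0.03 m or angle between reagent_bottle_center's own z axis and vertical above 0.5 rad) or distance of cork_borer from where it was at the start of the episode above 0.03 m).
It fails at once if a vessel is tipped by more than 50 degrees (angle between any of flask_center, beaker_center, dish_center's own z axis and vertical above 0.87 rad).
It fails at once if a vessel is banged or pressed onto a place with more than 60 N (contact force between any of flask, beaker, dish and cork_ring above 60 N or contact force between any of flask, beaker, dish and water_bath above 60 N or contact force between any of flask, beaker, dish and hotplate above 60 N or contact force between any of flask, beaker, dish and white_tile above 60 N).
It fails at once if a vessel is let fall (faster than 0.6 m/s with no finger on it, a drop of about 20 mm) ((linear speed of flask above 0.6 m/s and contact force between flask and the fingers below 0.05 N) or (linear speed of beaker above 0.6 m/s and contact force between beaker and the fingers below 0.05 N) or (linear speed of dish above 0.6 m/s and contact force between dish and the fingers below 0.05 N)).
It also fails if it takes over 128 s, if anything falls off the work surface, if the arm or the gripper's body presses on something with over 40 N, if the wrist force passes 120 N, or if a joint passes its speed limit or range.

## Working session

There is one attempt and no reset: what is moved stays moved. The work goes in short steps, Python scripts to look and compute and a tool call to move; the robot and the scene stay as the last step left them, time stands still between calls to the robot, and variables do not carry over. Pictures are saved under pics/ and viewed, at most 14 in all, crops included, and the job is handed in when it is done.

Besides the shell and the picture viewer there is one more tool, called after "Request:" by a JSON object that holds its "api" and its "payload". carry_out: Moves the arm, as the interface text tells. Shifts and turns lie within -1 to 1; 1 stands for 0.2 m of shift or 0.15 rad of turn. Its arguments: {"type":"object","properties":{"delta_pos":{"type":"array","items":{"type":"array","items":{"type":"number","minimum":-1,"maximum":1}}},"twist":{"type":"array","items":{"type":"number","minimum":-1,"maximum":1}},"jaw":{"type":"array","items":{"type":"number"}}},"required":["delta_pos","twist","jaw"]}

```bash
mkdir -p pics; cat > h.py <<'E'
import numpy as np, cv2
from cell import manip
def snap(n,f):
    s=manip.snapshot(n); cv2.imwrite('pics/'+f+'.png',s['color'][:,:,::-1]); np.savez('pics/'+f+'.npz',**{k:v for k,v in s.items()}); return s
def ray(s,u,v,z,T=None):
    T=np.array(s['world_from_camera']) if T is None else T
    f=240/np.tan(np.radians(float(s['fov_y']))/2)
    d=T[:3,:3]@np.array([(u-float(s['cx']))/f,(v-float(s['cy']))/f,1]); o=T[:3,3]
    return o+d*(z-o[2])/d[2]
E
python3 - <<'E'
from h import *
for n in ['top','scene']:
    s=snap(n,n+'0'); print(n,s['fov_y'],s['cx'],s['cy'],np.round(s['world_from_camera'],3), [k for k in s])
o=manip.get_obs(); print(o['tool_rot'],o['tcp_pos'],o['time_s'],o['finger_gap'])
E
```

```text
top 44.523727049819314 325.2260439464846 251.16030937620374 [[ 0.022 -0.989  0.149  0.318]
 [-1.    -0.018  0.025 -0.011]
 [-0.022 -0.149 -0.989  1.491]
 [ 0.     0.     0.     1.   ]] ['color', 'fov_y', 'cx', 'cy', 'world_from_camera']
scene 56.60489744080655 326.86981585126085 238.90062091015656 [[ 0.609  0.451 -0.653  1.145]
 [ 0.793 -0.359  0.492 -0.438]
 [-0.013 -0.817 -0.576  0.672]
 [ 0.     0.     0.     1.   ]] ['color', 'fov_y', 'cx', 'cy', 'world_from_camera']
[[-9.22696269e-01  3.85527118e-01 -6.61377444e-04]
 [ 3.85527596e-01  9.22695861e-01 -9.05737639e-04]
 [ 2.61063809e-04 -1.09070000e-03 -9.99999371e-01]] [0.20230273 0.48426459 0.26023266] 0.1 0.08826691321243156
```

View pics/top0.png

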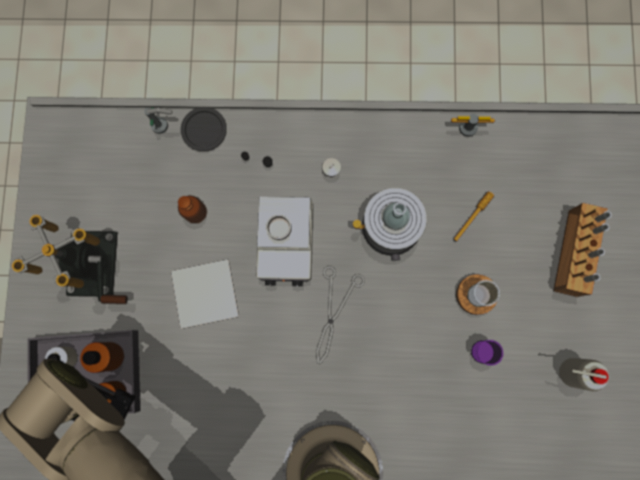

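View pics/scene0.png

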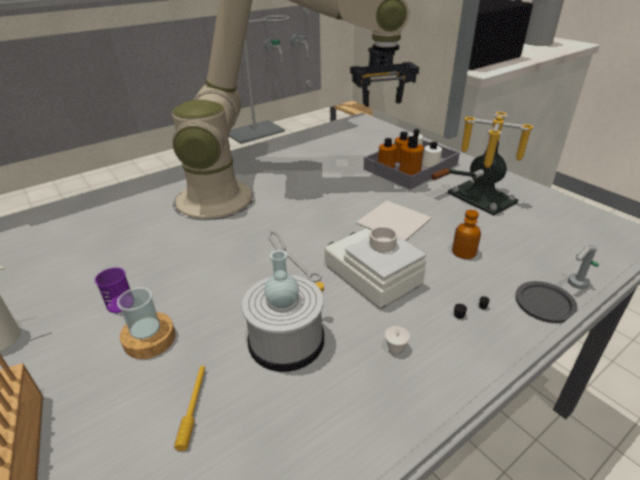

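The top view shows the tile near (205,294), the dish on the hotplate (279,228), the flask on the bath (397,215), the beaker on the cork ring (480,293), the purple look-alike at (487,352) and the bottle at (191,208). Next I'll enlarge the work areas.

```bash
python3 - <<'E'
from h import *
s=np.load('pics/top0.npz'); im=s['color']
def c(x,y,w=100,h=75): return cv2.resize(im[y:y+h,x:x+w,::-1],None,fx=4,fy=4,interpolation=cv2.INTER_CUBIC)
m=np.vstack([np.hstack([c(155,255),c(235,195,100,75)]),np.hstack([c(345,180),c(430,260)])])
cv2.imwrite('pics/crop.png',m)
for n,u,v,z in [('tile',205,294,.007),('dish rim',279,228,.125),('flask rim',399,208,.215),('bath',396,218,.11),('ring',477,294,.03),('beaker rim',484,292,.11),('purple rim',489,352,.08),('bottle',190,203,.1),('cruc',332,167,.05),('borer',475,215,.01)]:
    p=ray(s,u,v,z); print(n,np.round(p,3),round(np.hypot(*p[:2]),3))
hsv=cv2.cvtColor(im,cv2.COLOR_RGB2HSV)
E
```

```text
tile [0.426 0.33  0.007] 0.539
dish rim [0.577 0.135 0.125] 0.593
flask rim [ 0.61  -0.14   0.215] 0.626
bath [ 0.609 -0.144  0.11 ] 0.626
ring [ 0.438 -0.352  0.03 ] 0.562
beaker rim [ 0.436 -0.35   0.11 ] 0.559
purple rim [ 0.297 -0.366  0.08 ] 0.472
bottle [0.64  0.357 0.1  ] 0.733
cruc [0.751 0.013 0.05 ] 0.752
borer [ 0.642 -0.355  0.01 ] 0.734
```

View pics/crop.png

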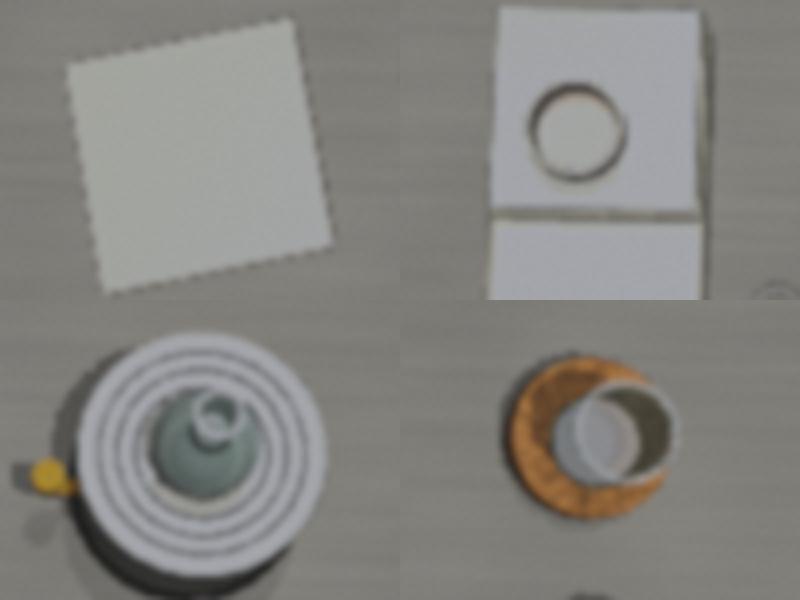

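The crops show the tile centre at about (204.7,293.7), the plate (284.6,222), the dish rim (279.3,227.8), the bath lid (395.6,218.8), the flask rim (399.5,208.8), the ring (478,294) and the beaker rim (486.8,293). I'll refine these and cross-check them in the scene camera.

```bash
cat > mv.py <<'E'
import sys
from h import *
# usage: mv.py x y z -> needed tool-frame shift to put GRASP POINT there, units of 0.2 m
def need(p):
    o=manip.get_obs(); R=np.array(o['tool_rot']); g=o['tcp_pos']+R[:,2]*.003
    print('t',round(o['time_s'],2),'grasp',np.round(g,4),'gap',round(o['finger_gap'],4),'F',np.round(o['force'],1),'need',np.round(R.T@(np.array(p)-g)/.2,3))
if __name__=='__main__': need([float(a) for a in sys.argv[1:4]])
E
python3 - <<'E'
from h import *
s=np.load('pics/top0.npz'); q=np.load('pics/scene0.npz')
T=np.linalg.inv(q['world_from_camera']); f=240/np.tan(np.radians(float(q['fov_y']))/2)
for n,u,v,z in [('tile',204.7,293.7,.007),('plate',284.6,222,.093),('dish rim',279.3,227.8,.125),('flask rim',399.5,208.75,.215),('bath',395.6,218.75,.11),('ring',478,294,.03),('beaker rim',486.75,293,.11)]:
    p=ray(s,u,v,z); c=T[:3,:3]@p+T[:3,3]; print(n,np.round(p,4),'scene px',np.round(c[:2]/c[2]*f+[q['cx'],q['cy']],1))
E
python3 mv.py .577 .134 .20
```

```text
tile [0.4264 0.331  0.007 ] scene px [392.5 218.6]
plate [0.5984 0.125  0.093 ] scene px [382.8 250.5]
dish rim [0.5778 0.134  0.125 ] scene px [380.2 232.7]
flask rim [ 0.6083 -0.1413  0.215 ] scene px [276.8 254. ]
bath [ 0.6075 -0.1428  0.11  ] scene px [280.3 299.6]
ring [ 0.4376 -0.3548  0.03  ] scene px [144.9 329.1]
beaker rim [ 0.4338 -0.3564  0.11  ] scene px [132.7 298.2]
t 0.1 grasp [0.2023 0.4843 0.2572] gap 0.0883 F [-0.2 -1.   0.3] need [-2.404 -0.893  0.287]
```

Request:
{"api": "carry_out", "payload": {"delta_pos": [[-0.28,-0.1,0],[-0.28,-0.1,0],[-0.28,-0.1,0],[-0.28,-0.1,0],[-0.28,-0.1,0],[-0.28,-0.1,0],[-0.28,-0.1,0],[-0.28,-0.1,0]], "twist": [0,0,0,0,0,0,0,0], "jaw": [-1,-1,-1,-1,-1,-1,-1,-1]}}

```text
time_s: 1.1
tcp_pos: [0.5552, 0.1625, 0.2605]
tool_rot: [[-0.923, 0.386, -0.0], [0.386, 0.923, 0.0], [0.0, -0.0, -1.0]]
force: [-0.0, 0.4, -0.4]
finger_gap: 0.0882
grasp_force: 0.0
```

```bash
cat >> h.py <<'E'
def wrist(f):
    o=manip.get_obs(); s=snap('wrist',f)
    W=np.eye(4); W[:3,:3]=o['tool_rot']; W[:3,3]=o['tcp_pos']
    T=W@np.array(s['tool_from_camera']); np.save('pics/'+f+'_T.npy',T); return s,T
def proj(s,T,p):
    C=np.linalg.inv(T); c=C[:3,:3]@np.array(p)+C[:3,3]; f=240/np.tan(np.radians(float(s['fov_y']))/2)
    return c[:2]/c[2]*f+[float(s['cx']),float(s['cy'])]
E
python3 mv.py .578 .134 .20; python3 -c "
from h import *
s,T=wrist('w1'); print(proj(s,T,[.5778,.134,.125]),proj(s,T,[.5984,.125,.093]),T.round(3))"
```

```text
t 1.1 grasp [0.5552 0.1625 0.2575] gap 0.0882 F [-0.   0.4 -0.4] need [-0.16  -0.088  0.287]
[293.78564988 275.15300348] [296.35691802 285.70815687] [[ 0.386  0.882  0.269  0.486]
 [ 0.923 -0.369 -0.111  0.192]
 [ 0.001  0.291 -0.957  0.385]
 [ 0.     0.     0.     1.   ]]
```

View pics/w1.png

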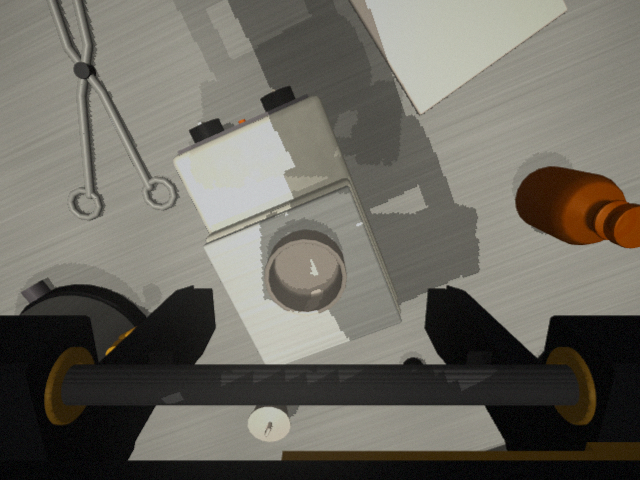

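The wrist view shows the dish rim centred at about (306,271) and the plate corners at (205,241), (350,183), (401,321) and (270,363).

```bash
python3 -c "
from h import *
s=np.load('pics/w1.npz');T=np.load('pics/w1_T.npy')
g=cv2.cvtColor(s['color'],cv2.COLOR_RGB2GRAY)
print(ray(s,306,271,.125,T))
c=[ray(s,u,v,.093,T) for u,v in [(205,241),(350,183),(401,321),(270,363)]]; print(np.round(c,4),np.mean(c,0), [np.linalg.norm(c[i]-c[i-1]).round(4) for i in range(4)])
c=ray(s,421,113,.007,T);print('tile corner',c); t=np.load('pics/top0.npz')
print([ray(t,155+a/4,255+b/4,.007).round(4) for a,b in [(67,65),(292,18),(332,243),(104,293)]])
q=np.load('pics/scene0.npz')
for u,v,z in [(385,252,.093),(383,236,.125),(279,255,.215),(148,332,.03),(137,295,.11)]: print('scene',ray(q,u,v,z).round(4))
"
```

```text
[0.57824947 0.14337849 0.125     ]
[[0.5357 0.0741 0.093 ]
 [0.5371 0.196  0.093 ]
 [0.6618 0.1931 0.093 ]
 [0.6564 0.0745 0.093 ]] [0.59775793 0.13441685 0.093     ] [np.float64(0.1208), np.float64(0.1219), np.float64(0.1248), np.float64(0.1188)]
tile corner [0.51704986 0.28144858 0.007     ]
[array([0.4822, 0.4188, 0.007 ]), array([0.5153, 0.2756, 0.007 ]), array([0.3724, 0.2436, 0.007 ]), array([0.3381, 0.3865, 0.007 ])]
scene [0.6052 0.125  0.093 ]
scene [0.5908 0.1302 0.125 ]
scene [ 0.6132 -0.1399  0.215 ]
scene [ 0.4489 -0.3527  0.03  ]
scene [ 0.43   -0.3472  0.11  ]
```

```bash
python3 -c "
from h import *
s=np.load('pics/w1.npz');A=s['tool_from_camera'];print(A.round(4),s['cx'],s['cy'],s['fov_y'])
for p in [(0,.044,.022),(0,-.044,.022),(0,0,.022),(0,.044,.003),(0,-.044,.003)]: print(p,proj(s,A,p))
"; python3 - <<'E'
import cv2
im=cv2.imread('pics/w1.png'); c=im[270:430,120:520]; c=cv2.convertScaleAbs(cv2.resize(c,(800,320)),alpha=2.5,beta=40); cv2.imwrite('pics/w1f.png',c)
E
```

```text
[[-3.000e-04 -9.565e-01 -2.916e-01  7.550e-02]
 [ 1.000e+00 -6.000e-04  1.100e-03  8.000e-04]
 [-1.200e-03 -2.916e-01  9.565e-01 -1.242e-01]
 [ 0.000e+00  0.000e+00  0.000e+00  1.000e+00]] 319.7559335098174 237.73159862040998 63.407250569689786
(0, 0.044, 0.022) [422.97563744 308.53929239]
(0, -0.044, 0.022) [211.75485345 308.70728443]
(0, 0, 0.022) [317.3959564  308.62326398]
(0, 0.044, 0.003) [436.08735917 332.46628186]
(0, -0.044, 0.003) [198.1527902  332.67120803]
```

View pics/w1f.png

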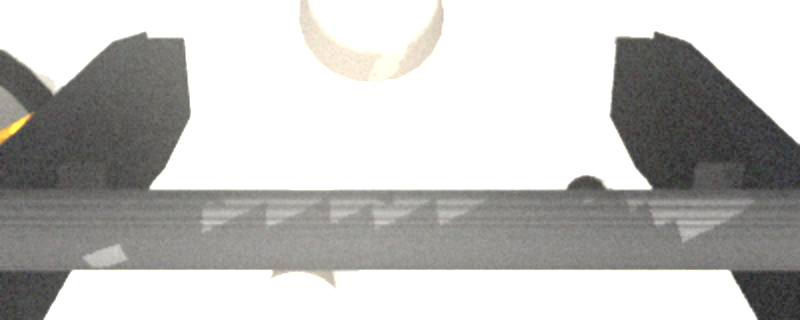

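Fingertip inner edges at x≈215 and 425 agree with the wrist calibration to about 1 mm, so I trust the wrist view: dish at (0.577, 0.1415). Going down.

Request:
{"api": "carry_out", "payload": {"delta_pos": [[-0.14,-0.055,0.1],[0,0,0.2],[0,0,0.2],[0,0,0.13],[0,0,0.05],[0,0,0.02],[0,0,0],[0,0,0]], "twist": [0,0,0,0,0,0,0,0], "jaw": [-1,-1,-1,-1,-1,-1,-1,0.3]}}

```text
time_s: 2.15
tcp_pos: [0.576, 0.1432, 0.1216]
tool_rot: [[-0.923, 0.386, 0.001], [0.386, 0.923, 0.0], [-0.001, 0.001, -1.0]]
force: [-0.2, 0.1, -0.2]
finger_gap: 0.0801
grasp_force: 0.0
```

Request:
{"api": "carry_out", "payload": {"delta_pos": [[0,0,0],[0,0,0],[0,0,0],[0,0,0],[0,0,0],[0,0,0]], "twist": [0,0,0,0,0,0], "jaw": [1,1,1,1,1,1]}}

```text
time_s: 2.9
tcp_pos: [0.5758, 0.1431, 0.121]
tool_rot: [[-0.923, 0.385, 0.001], [0.385, 0.923, 0.0], [-0.0, 0.0, -1.0]]
force: [0.1, -0.7, 3.5]
finger_gap: 0.0596
grasp_force: 29.4
```

```bash
python3 mv.py .4264 .331 .06;python3 -c "
from h import *
s,T=wrist('w2')"
```

```text
t 2.9 grasp [0.5758 0.1431 0.118 ] gap 0.0596 F [ 0.1 -0.7  3.5] need [1.052 0.579 0.29 ]
```

View pics/w2.png

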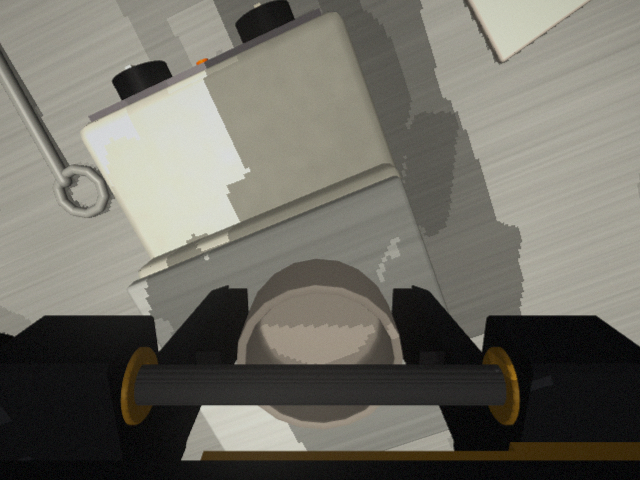

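The dish is held between the fingertips, about centred (rim at x≈240–400). Carrying it to the tile.

Request:
{"api": "carry_out", "payload": {"delta_pos": [[0,0,-0.03],[0,0,-0.1],[0.02,0,-0.07],[0.2,0.11,0],[0.21,0.12,0],[0.21,0.12,0],[0.21,0.12,0],[0.21,0.12,0]], "twist": [0,0,0,0,0,0,0,0], "jaw": [1,1,1,1,1,1,1,1]}}

```text
time_s: 3.95
tcp_pos: [0.4242, 0.3348, 0.1609]
tool_rot: [[-0.923, 0.386, -0.0], [0.386, 0.923, -0.0], [0.0, -0.0, -1.0]]
force: [0.3, -0.8, -0.7]
finger_gap: 0.0597
grasp_force: 29.4
```

Request:
{"api": "carry_out", "payload": {"delta_pos": [[0,0,0.1],[0,0,0.2],[0,0,0.15],[0,0,0.08],[0,0,0.03],[0,0,0.02],[0,0,0.01],[0,0,0]], "twist": [0,0,0,0,0,0,0,0], "jaw": [1,1,1,1,1,1,1,1]}}

```text
time_s: 4.95
tcp_pos: [0.4257, 0.3338, 0.0431]
tool_rot: [[-0.923, 0.386, 0.001], [0.386, 0.923, 0.0], [-0.0, 0.001, -1.0]]
force: [-0.5, -0.6, -1.3]
finger_gap: 0.0598
grasp_force: 29.4
```

```bash
python3 mv.py .427 .335 .032
```

```text
t 4.95 grasp [0.4258 0.3338 0.0401] gap 0.0598 F [-0.5 -0.6 -1.3] need [-0.003  0.008  0.041]
```

Request:
{"api": "carry_out", "payload": {"delta_pos": [[0,0,0.015],[0,0,0.01],[0,0,0.005],[0,0,0.005],[0,0,0.005],[0,0,0]], "twist": [0,0,0,0,0,0], "jaw": [1,1,1,1,1,1]}}

```text
time_s: 5.7
tcp_pos: [0.4256, 0.3337, 0.035]
tool_rot: [[-0.923, 0.385, 0.0], [0.385, 0.923, -0.0], [-0.0, 0.0, -1.0]]
force: [-0.8, -0.8, 3.0]
finger_gap: 0.0594
grasp_force: 29.4
```

Contact felt. Releasing and going up.

Request:
{"api": "carry_out", "payload": {"delta_pos": [[0,0,0],[0,0,0],[0,0,0],[0,0,0],[0,0,-0.05],[0,0,-0.15],[0,0,-0.3],[0,0,-0.3]], "twist": [0,0,0,0,0,0,0,0], "jaw": [-1,-1,-1,-1,-1,-1,-1,-1]}}

```text
time_s: 6.7
tcp_pos: [0.4253, 0.3336, 0.1972]
tool_rot: [[-0.923, 0.386, 0.0], [0.386, 0.923, 0.0], [-0.0, 0.0, -1.0]]
force: [1.1, 0.9, -0.5]
finger_gap: 0.0881
grasp_force: 0.0
```

```bash
python3 mv.py .437 -.350 .22;python3 -c "
from h import *
s,T=wrist('w3');print(proj(s,T,[.4256,.3337,.039]))"
```

```text
t 6.7 grasp [0.4253 0.3336 0.1942] gap 0.0881 F [ 1.1  0.9 -0.5] need [-1.372 -3.131 -0.13 ]
[318.48692234 224.49287812]
```

View pics/w3.png

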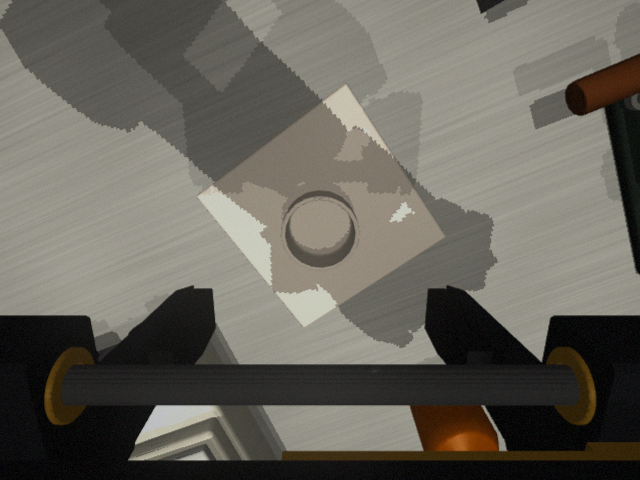

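The dish stands upright on the middle of the tile, at (320,228). Next, the beaker.

Request:
{"api": "carry_out", "payload": {"delta_pos": [[-0.1,-0.2,-0.2],[-0.12,-0.28,-0.1],[-0.12,-0.28,0],[-0.12,-0.28,0],[-0.12,-0.28,0],[-0.12,-0.28,0],[-0.12,-0.28,0],[-0.12,-0.28,0]], "twist": [0,0,0,0,0,0,0,0], "jaw": [-1,-1,-1,-1,-1,-1,-1,-1]}}

```text
time_s: 7.75
tcp_pos: [0.4321, -0.1378, 0.2549]
tool_rot: [[-0.923, 0.386, 0.001], [0.386, 0.923, -0.001], [-0.001, -0.0, -1.0]]
force: [0.1, -0.1, 0.1]
finger_gap: 0.088
grasp_force: 0.0
```

Request:
{"api": "carry_out", "payload": {"delta_pos": [[-0.12,-0.28,0],[-0.12,-0.28,0],[-0.12,-0.28,0],[-0.07,-0.13,0],[0,0,0],[0,0,0]], "twist": [0,0,0,0,0,0], "jaw": [-1,-1,-1,-1,-1,-1]}}

```text
time_s: 8.5
tcp_pos: [0.4371, -0.347, 0.2544]
tool_rot: [[-0.923, 0.385, 0.0], [0.385, 0.923, 0.0], [-0.0, 0.0, -1.0]]
force: [0.4, -0.2, -0.1]
finger_gap: 0.088
grasp_force: 0.0
```

```bash
python3 mv.py .437 -.350 .09;python3 -c "
from h import *
s,T=wrist('w4');print(proj(s,T,[.434,-.350,.11]),proj(s,T,[.4376,-.350,.03]))"
```

```text
t 8.5 grasp [ 0.4371 -0.347   0.2514] gap 0.088 F [ 0.4 -0.2 -0.1] need [-0.005 -0.014  0.807]
[312.6896097  226.85448865] [315.62091838 207.22614015]
```

View pics/w4.png

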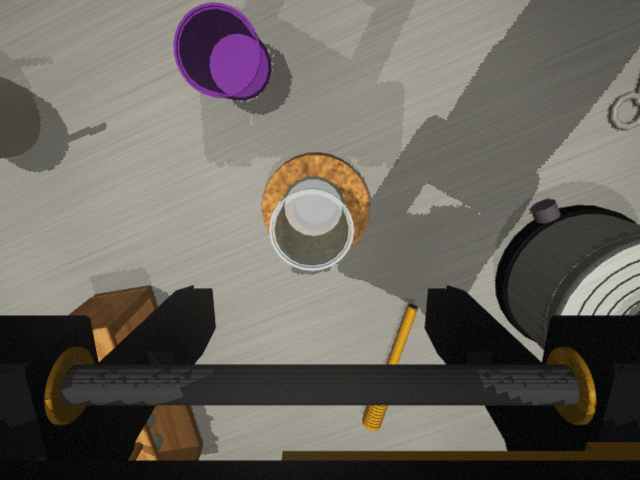

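The ring is at about (316,207), as predicted, and the beaker rim at (312,230). The purple beaker is well clear at (222,50).

Request:
{"api": "carry_out", "payload": {"delta_pos": [[-0.005,-0.02,0.1],[0,0,0.2],[0,0,0.2],[0,0,0.2],[0,0,0.1],[0,0,0.03],[0,0,0],[0,0,0]], "twist": [0,0,0,0,0,0,0,0], "jaw": [-1,-1,-1,-1,-1,-1,-1,0]}}

```text
time_s: 9.55
tcp_pos: [0.4368, -0.3522, 0.0893]
tool_rot: [[-0.923, 0.385, 0.001], [0.385, 0.923, -0.001], [-0.002, -0.001, -1.0]]
force: [0.4, -0.2, -0.6]
finger_gap: 0.0807
grasp_force: 0.0
```

Request:
{"api": "carry_out", "payload": {"delta_pos": [[0,0,0],[0,0,0],[0,0,0],[0,0,0],[0,0,0],[0,0,0]], "twist": [0,0,0,0,0,0], "jaw": [1,1,1,1,1,1]}}

```text
time_s: 10.3
tcp_pos: [0.4365, -0.3522, 0.0885]
tool_rot: [[-0.923, 0.386, 0.0], [0.386, 0.923, -0.0], [-0.0, -0.0, -1.0]]
force: [-1.1, 0.4, 5.1]
finger_gap: 0.058
grasp_force: 30.0
```

Request:
{"api": "carry_out", "payload": {"delta_pos": [[0,0,-0.03],[0,0,-0.1],[0,0,-0.25],[0,0,-0.25],[0,0,0]], "twist": [0,0,0,0,0], "jaw": [1,1,1,1,1]}}

```text
time_s: 10.92
tcp_pos: [0.4372, -0.3529, 0.2178]
tool_rot: [[-0.923, 0.385, 0.004], [0.385, 0.923, -0.005], [-0.006, -0.003, -1.0]]
force: [0.8, -0.1, -1.4]
finger_gap: 0.058
grasp_force: 30.0
```

```bash
python3 mv.py .598 .133 .211
```

```text
t 10.93 grasp [ 0.4373 -0.3529  0.2148] gap 0.058 F [ 0.8 -0.1 -1.4] need [0.195 2.552 0.01 ]
```

Request:
{"api": "carry_out", "payload": {"delta_pos": [[0.05,0.15,0],[0.05,0.28,0],[0.05,0.28,0],[0.045,0.28,0],[0,0.28,0],[0,0.28,0],[0,0.28,0],[0,0.28,0]], "twist": [0,0,0,0,0,0,0,0], "jaw": [1,1,1,1,1,1,1,1]}}

```text
time_s: 11.92
tcp_pos: [0.5632, 0.0542, 0.2129]
tool_rot: [[-0.923, 0.386, -0.002], [0.386, 0.923, 0.0], [0.002, -0.001, -1.0]]
force: [0.6, -0.7, -0.8]
finger_gap: 0.058
grasp_force: 30.0
```

Request:
{"api": "carry_out", "payload": {"delta_pos": [[0,0.28,0],[0,0.16,0],[0,0,0],[0,0,0]], "twist": [0,0,0,0], "jaw": [1,1,1,1]}}

```text
time_s: 12.42
tcp_pos: [0.5966, 0.1327, 0.2133]
tool_rot: [[-0.923, 0.386, -0.002], [0.386, 0.923, -0.0], [0.001, -0.001, -1.0]]
force: [-0.1, 0.0, -0.7]
finger_gap: 0.0582
grasp_force: 30.0
```

```bash
python3 mv.py .598 .133 .1485; python3 -c "
from h import *
s,T=wrist('w5');print(proj(s,T,[.598,.133,.093]))"
```

```text
t 12.43 grasp [0.5966 0.1327 0.2103] gap 0.0582 F [-0.1  0.  -0.7] need [-0.006  0.004  0.309]
[319.44744369 241.01001735]
```

View pics/w5.png

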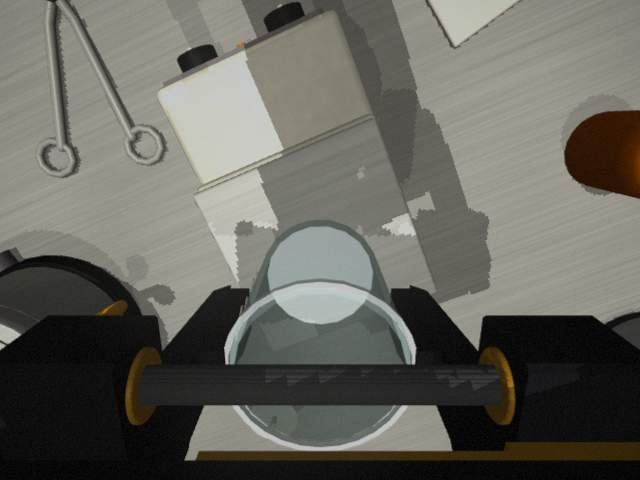

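Plate corners at (194,192) and (437,290) put its middle at about (316,241), on target within ~2 mm. Lowering gently.

Request:
{"api": "carry_out", "payload": {"delta_pos": [[-0.01,-0.005,0.08],[0,0,0.12],[0,0,0.05],[0,0,0.03],[0,0,0.01],[0,0,0.01],[0,0,0.005],[0,0,0]], "twist": [0,0,0,0,0,0,0,0], "jaw": [1,1,1,1,1,1,1,1]}}

```text
time_s: 13.48
tcp_pos: [0.5986, 0.1319, 0.1534]
tool_rot: [[-0.923, 0.386, 0.0], [0.386, 0.923, 0.0], [-0.0, 0.0, -1.0]]
force: [-0.1, 0.3, -1.1]
finger_gap: 0.0579
grasp_force: 30.0
```

Request:
{"api": "carry_out", "payload": {"delta_pos": [[0,0,0.005],[0,0,0]], "twist": [0,0], "jaw": [1,1]}}

```text
time_s: 13.72
tcp_pos: [0.5985, 0.1319, 0.1522]
tool_rot: [[-0.923, 0.386, -0.0], [0.386, 0.923, -0.0], [0.0, -0.0, -1.0]]
force: [-0.0, -1.0, -1.4]
finger_gap: 0.0581
grasp_force: 30.0
```

Request:
{"api": "carry_out", "payload": {"delta_pos": [[0,0,0.005],[0,0,0]], "twist": [0,0], "jaw": [1,1]}}

```text
time_s: 13.98
tcp_pos: [0.5986, 0.1319, 0.1516]
tool_rot: [[-0.923, 0.386, 0.0], [0.386, 0.923, -0.0], [-0.0, 0.0, -1.0]]
force: [-1.1, 0.8, 2.6]
finger_gap: 0.0579
grasp_force: 30.0
```

Request:
{"api": "carry_out", "payload": {"delta_pos": [[0,0,0],[0,0,0],[0,0,0],[0,0,0],[0,0,-0.1],[0,0,-0.25],[0,0,-0.3],[0,0,-0.2]], "twist": [0,0,0,0,0,0,0,0], "jaw": [-1,-1,-1,-1,-1,-1,-1,-1]}}

```text
time_s: 14.98
tcp_pos: [0.5985, 0.1319, 0.3242]
tool_rot: [[-0.923, 0.385, 0.003], [0.385, 0.923, 0.0], [-0.003, 0.001, -1.0]]
force: [0.2, 0.1, -0.6]
finger_gap: 0.088
grasp_force: 0.0
```

```bash
python3 mv.py .610 -.137 .30
```

```text
t 14.97 grasp [0.5986 0.1319 0.3212] gap 0.088 F [ 0.2  0.1 -0.6] need [-0.571 -1.219  0.106]
```

Request:
{"api": "carry_out", "payload": {"delta_pos": [[-0.08,-0.17,0],[-0.12,-0.26,0],[-0.12,-0.26,0],[-0.12,-0.26,0],[-0.1,-0.22,0],[-0.03,-0.05,0],[0,0,0],[0,0,0]], "twist": [0,0,0,0,0,0,0,0], "jaw": [-1,-1,-1,-1,-1,-1,-1,-1]}}

```text
time_s: 15.98
tcp_pos: [0.6098, -0.1358, 0.3214]
tool_rot: [[-0.923, 0.384, 0.0], [0.384, 0.923, 0.0], [-0.0, 0.0, -1.0]]
force: [0.5, 1.1, 0.3]
finger_gap: 0.0882
grasp_force: 0.0
```

```bash
python3 mv.py .610 -.137 .189; python3 -c "
from h import *
s,T=wrist('w6');print(proj(s,T,[.608,-.137,.215]),proj(s,T,[.608,-.137,.11]))"
```

```text
t 15.97 grasp [ 0.6098 -0.1358  0.3184] gap 0.0882 F [0.5 1.1 0.3] need [-0.003 -0.005  0.647]
[315.06745332 243.84954597] [316.27102348 207.32822281]
```

View pics/w6.png

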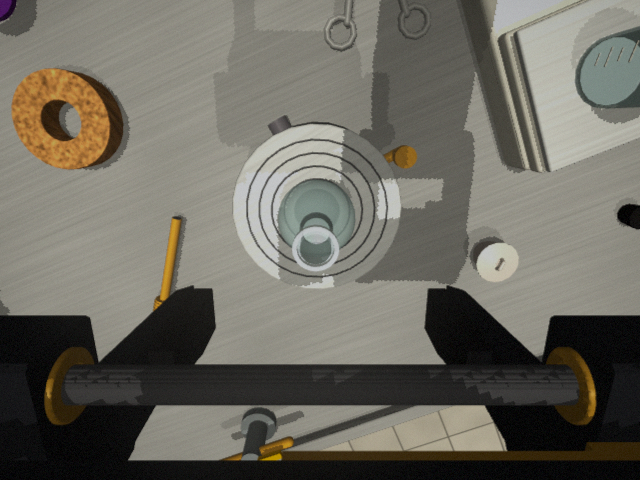

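The flask rim is at (316,247) and the bath opening at (317,205), both as predicted. Descending on the neck.

Request:
{"api": "carry_out", "payload": {"delta_pos": [[-0.005,-0.01,0.1],[0,0,0.2],[0,0,0.15],[0,0,0.1],[0,0,0.05],[0,0,0.035],[0,0,0],[0,0,0]], "twist": [0,0,0,0,0,0,0,0], "jaw": [-1,-1,-1,-1,-1,-1,-1,-1]}}

```text
time_s: 17.02
tcp_pos: [0.61, -0.1395, 0.1949]
tool_rot: [[-0.923, 0.385, 0.001], [0.385, 0.923, -0.001], [-0.001, -0.0, -1.0]]
force: [1.0, 0.2, -0.0]
finger_gap: 0.0883
grasp_force: 0.0
```

Request:
{"api": "carry_out", "payload": {"delta_pos": [[0,0,0],[0,0,0],[0,0,0],[0,0,0],[0,0,0],[0,0,0],[0,0,0],[0,0,0]], "twist": [0,0,0,0,0,0,0,0], "jaw": [0,0.2,0.3,0.4,1,1,1,1]}}

```text
time_s: 18.02
tcp_pos: [0.6099, -0.1394, 0.1944]
tool_rot: [[-0.923, 0.386, 0.0], [0.386, 0.923, -0.0], [-0.0, 0.0, -1.0]]
force: [0.4, -0.1, 1.1]
finger_gap: 0.0268
grasp_force: 35.8
```

```bash
python3 mv.py .4375 -.352 .190
```

```text
t 18.02 grasp [ 0.6099 -0.1394  0.1914] gap 0.0268 F [ 0.4 -0.1  1.1] need [ 0.385 -1.313  0.007]
```

Request:
{"api": "carry_out", "payload": {"delta_pos": [[0,0,0],[0,0,0],[0,0,0]], "twist": [0,0,0], "jaw": [1,1,1]}}

```text
time_s: 18.4
tcp_pos: [0.6098, -0.1395, 0.1943]
tool_rot: [[-0.923, 0.386, 0.0], [0.386, 0.923, -0.0], [-0.0, 0.0, -1.0]]
force: [-0.2, 0.7, 2.2]
finger_gap: 0.0266
grasp_force: 35.9
```

```bash
python3 -c "
from h import *
s,T=wrist('w7')"
```

```text
(no output)
```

View pics/w7.png

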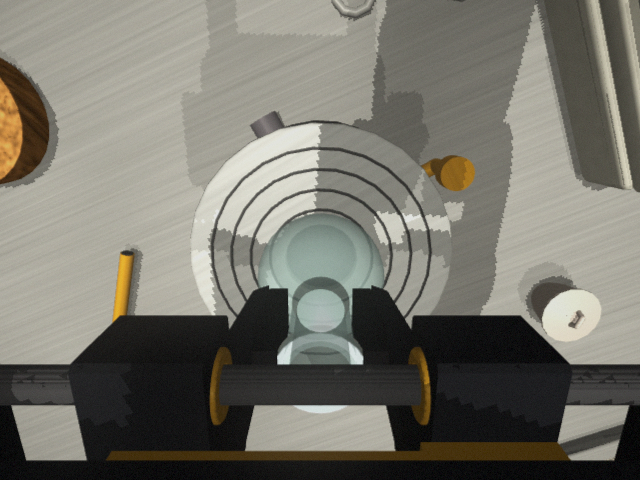

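The neck is held upright (rim centre x≈320, bulb x≈321). Lifting slowly.

Request:
{"api": "carry_out", "payload": {"delta_pos": [[0,0,-0.02],[0,0,-0.05],[0,0,-0.1],[0,0,-0.1],[0,0,0],[0,0,0]], "twist": [0,0,0,0,0,0], "jaw": [1,1,1,1,1,1]}}

```text
time_s: 19.2
tcp_pos: [0.6095, -0.1394, 0.2474]
tool_rot: [[-0.923, 0.386, -0.001], [0.386, 0.923, 0.0], [0.001, -0.0, -1.0]]
force: [-0.4, 0.2, -1.3]
finger_gap: 0.0259
grasp_force: 35.6
```

```bash
python3 mv.py .4375 -.352 .190;python3 -c "
from h import *
s,T=wrist('w8'); s2=snap('scene','s8')
cv2.imwrite('pics/m8.png',np.hstack([cv2.resize(s['color'][200:440,170:470,::-1],(500,400)),cv2.resize(s2['color'][150:350,200:350,::-1],(300,400))]))"
```

```text
t 19.2 grasp [ 0.6095 -0.1394  0.2444] gap 0.0259 F [-0.4  0.2 -1.3] need [ 0.383 -1.313  0.273]
```

View pics/m8.png

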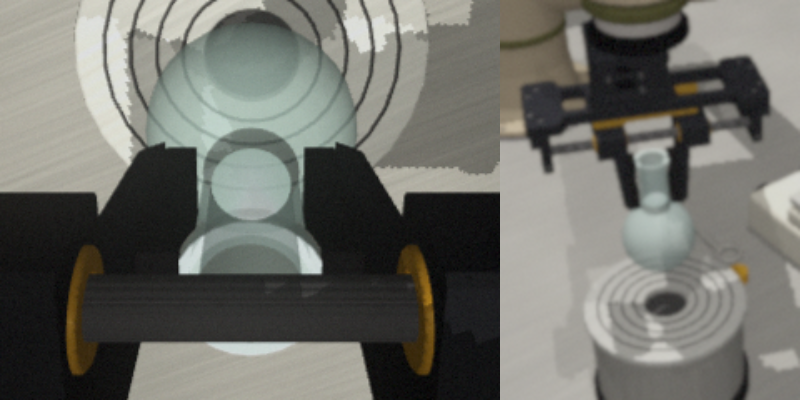

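The flask is lifted clear and hangs upright. Carrying it to the ring.

Request:
{"api": "carry_out", "payload": {"delta_pos": [[0.04,-0.13,0],[0.07,-0.24,0],[0.07,-0.24,0],[0.07,-0.24,0],[0.07,-0.24,0],[0.05,-0.17,0],[0.013,-0.053,0],[0,0,0]], "twist": [0,0,0,0,0,0,0,0], "jaw": [1,1,1,1,1,1,1,1]}}

```text
time_s: 20.3
tcp_pos: [0.438, -0.3521, 0.2479]
tool_rot: [[-0.922, 0.386, -0.0], [0.386, 0.922, 0.001], [0.0, 0.001, -1.0]]
force: [-0.7, -0.2, -1.9]
finger_gap: 0.0268
grasp_force: 35.6
```

Request:
{"api": "carry_out", "payload": {"delta_pos": [[0,0,0.1],[0,0,0.2],[0,0,0.15],[0,0,0.07],[0,0,0.03],[0,0,0.02],[0,0,0],[0,0,0]], "twist": [0,0,0,0,0,0,0,0], "jaw": [1,1,1,1,1,1,1,1]}}

```text
time_s: 21.3
tcp_pos: [0.438, -0.3524, 0.1348]
tool_rot: [[-0.923, 0.386, 0.001], [0.386, 0.923, -0.001], [-0.001, -0.0, -1.0]]
force: [0.0, -0.5, -1.5]
finger_gap: 0.0264
grasp_force: 35.6
```

```bash
python3 mv.py .4375 -.352 .112;python3 -c "
from h import *
s,T=wrist('w9'); print(proj(s,T,[.4375,-.352,.03]));s2=snap('scene','s9')
cv2.imwrite('pics/m9.png',np.hstack([cv2.resize(s['color'][180:420,170:470,::-1],(500,400)),cv2.resize(s2['color'][220:380,80:200,::-1],(300,400))]))"
```

```text
t 21.3 grasp [ 0.438  -0.3524  0.1318] gap 0.0264 F [ 0.  -0.5 -1.5] need [0.003 0.001 0.099]
[318.36277807 245.2294093 ]
```

View pics/m9.png

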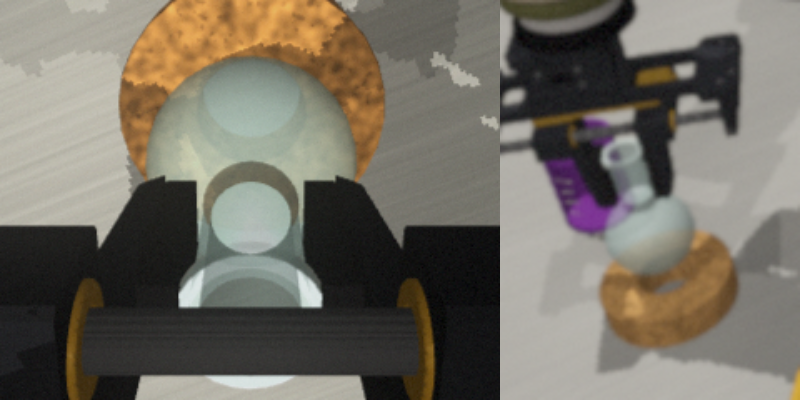

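The flask is over the ring and centred in x. Lowering in small steps.

Request:
{"api": "carry_out", "payload": {"delta_pos": [[0,0,0.03],[0,0,0.025],[0,0,0.015],[0,0,0.01],[0,0,0.005],[0,0,0.005],[0,0,0],[0,0,0]], "twist": [0,0,0,0,0,0,0,0], "jaw": [1,1,1,1,1,1,1,1]}}

```text
time_s: 22.4
tcp_pos: [0.4379, -0.3523, 0.1163]
tool_rot: [[-0.923, 0.386, 0.0], [0.386, 0.923, -0.0], [-0.0, -0.0, -1.0]]
force: [0.6, 0.2, -0.9]
finger_gap: 0.0261
grasp_force: 35.6
```

Request:
{"api": "carry_out", "payload": {"delta_pos": [[0,0,0.005],[0,0,0]], "twist": [0,0], "jaw": [1,1]}}

```text
time_s: 22.65
tcp_pos: [0.4378, -0.3522, 0.1151]
tool_rot: [[-0.923, 0.386, -0.0], [0.386, 0.923, 0.0], [0.0, 0.0, -1.0]]
force: [0.1, 0.0, -1.2]
finger_gap: 0.0262
grasp_force: 35.6
```

Request:
{"api": "carry_out", "payload": {"delta_pos": [[0,0,0.005],[0,0,0]], "twist": [0,0], "jaw": [1,1]}}

```text
time_s: 22.9
tcp_pos: [0.438, -0.3523, 0.1144]
tool_rot: [[-0.923, 0.386, 0.0], [0.386, 0.923, -0.0], [-0.0, -0.0, -1.0]]
force: [-0.0, -0.3, 1.1]
finger_gap: 0.0267
grasp_force: 35.8
```

Request:
{"api": "carry_out", "payload": {"delta_pos": [[0,0,0.005],[0,0,0]], "twist": [0,0], "jaw": [1,1]}}

```text
time_s: 23.15
tcp_pos: [0.4383, -0.3526, 0.1141]
tool_rot: [[-0.923, 0.386, 0.001], [0.386, 0.923, -0.001], [-0.002, -0.001, -1.0]]
force: [-0.3, 0.3, 5.4]
finger_gap: 0.0262
grasp_force: 36.3
```

Request:
{"api": "carry_out", "payload": {"delta_pos": [[0,0,-0.003],[0,0,0],[0,0,0],[0,0,0],[0,0,0],[0,0,-0.1],[0,0,-0.3],[0,0,-0.3]], "twist": [0,0,0,0,0,0,0,0], "jaw": [0.3,0.2,0,-0.5,-1,-1,-1,-1]}}

```text
time_s: 24.15
tcp_pos: [0.4376, -0.352, 0.2554]
tool_rot: [[-0.923, 0.386, -0.0], [0.386, 0.923, 0.001], [0.001, 0.0, -1.0]]
force: [0.2, -0.3, 0.5]
finger_gap: 0.0881
grasp_force: 0.0
```

Request:
{"api": "carry_out", "payload": {"delta_pos": [[0,0,-0.1],[0,0,0]], "twist": [0,0], "jaw": [-1,-1]}}

```text
time_s: 24.4
tcp_pos: [0.4381, -0.3524, 0.2749]
tool_rot: [[-0.923, 0.385, 0.002], [0.385, 0.923, -0.002], [-0.002, -0.001, -1.0]]
force: [-0.9, 0.1, -0.9]
finger_gap: 0.0882
grasp_force: 0.0
```

```bash
python3 mv.py .4256 .3337 .20;python3 -c "
from h import *
s,T=wrist('w10'); print(proj(s,T,[.4375,-.352,.135]),proj(s,T,[.4375,-.352,.055]));cv2.imwrite('pics/m10.png',s['color'][100:340,170:470,::-1])"
```

```text
t 24.4 grasp [ 0.4381 -0.3524  0.2719] gap 0.0882 F [-0.9  0.1 -0.9] need [1.381 3.142 0.352]
[318.67796244 229.41988129] [318.92394412 205.18919257]
```

View pics/m10.png

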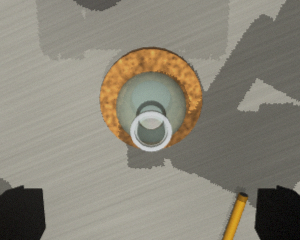

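The flask stands upright in the ring, with its rim at (321,231) in the full image. Now the dish.

Request:
{"api": "carry_out", "payload": {"delta_pos": [[0.06,0.14,0],[0.12,0.28,0],[0.12,0.28,0],[0.12,0.28,0],[0.12,0.28,0],[0.12,0.28,0],[0.12,0.28,0],[0.12,0.28,0]], "twist": [0,0,0,0,0,0,0,0], "jaw": [-1,-1,-1,-1,-1,-1,-1,-1]}}

```text
time_s: 25.45
tcp_pos: [0.4329, 0.1066, 0.2723]
tool_rot: [[-0.923, 0.386, -0.003], [0.386, 0.923, 0.0], [0.002, -0.001, -1.0]]
force: [0.2, -0.1, -0.0]
finger_gap: 0.0883
grasp_force: 0.0
```

Request:
{"api": "carry_out", "payload": {"delta_pos": [[0.12,0.28,0],[0.12,0.28,0],[0.12,0.28,0],[0.12,0.2,0],[0,0,0],[0,0,0]], "twist": [0,0,0,0,0,0], "jaw": [-1,-1,-1,-1,-1,-1]}}

```text
time_s: 26.2
tcp_pos: [0.4251, 0.3331, 0.2725]
tool_rot: [[-0.923, 0.386, -0.002], [0.386, 0.923, -0.001], [0.001, -0.002, -1.0]]
force: [0.8, -0.4, -0.1]
finger_gap: 0.0882
grasp_force: 0.0
```

```bash
python3 mv.py .4256 .3337 .032
```

```text
t 26.2 grasp [0.4251 0.3331 0.2695] gap 0.0882 F [ 0.8 -0.4 -0.1] need [-0.003  0.006  1.188]
```

Request:
{"api": "carry_out", "payload": {"delta_pos": [[0,0,0.15],[0,0,0.28],[0,0,0.28],[0,0,0.25],[0,0,0.15],[0,0,0.06],[0,0,0.015],[0,0,0]], "twist": [0,0,0,0,0,0,0,0], "jaw": [-1,-1,-1,-1,-1,-1,-1,-1]}}

```text
time_s: 27.2
tcp_pos: [0.4259, 0.3336, 0.0378]
tool_rot: [[-0.923, 0.386, 0.001], [0.386, 0.923, 0.001], [-0.001, 0.001, -1.0]]
force: [-0.2, 0.1, 0.3]
finger_gap: 0.0881
grasp_force: 0.0
```

Request:
{"api": "carry_out", "payload": {"delta_pos": [[0,0,0],[0,0,0],[0,0,0],[0,0,0],[0,0,0],[0,0,0],[0,0,0]], "twist": [0,0,0,0,0,0,0], "jaw": [0.3,1,1,1,1,1,1]}}

```text
time_s: 28.08
tcp_pos: [0.4255, 0.3338, 0.0371]
tool_rot: [[-0.923, 0.385, 0.0], [0.385, 0.923, 0.0], [-0.0, 0.0, -1.0]]
force: [-0.7, 0.6, 5.5]
finger_gap: 0.0596
grasp_force: 29.6
```

Request:
{"api": "carry_out", "payload": {"delta_pos": [[0,0,-0.03],[0,0,-0.12],[0,0,-0.27],[0,0,-0.28],[0,0,-0.28],[0,0,-0.12],[0,0,0]], "twist": [0,0,0,0,0,0,0], "jaw": [1,1,1,1,1,1,1]}}

```text
time_s: 28.95
tcp_pos: [0.4256, 0.3338, 0.258]
tool_rot: [[-0.923, 0.386, 0.002], [0.386, 0.923, 0.001], [-0.002, 0.002, -1.0]]
force: [0.1, 0.3, -1.6]
finger_gap: 0.0596
grasp_force: 29.6
```

```bash
python3 mv.py .607 -.137 .25
```

```text
t 28.95 grasp [0.4256 0.3338 0.255 ] gap 0.0596 F [ 0.1  0.3 -1.6] need [-1.744 -1.822  0.024]
```

Request:
{"api": "carry_out", "payload": {"delta_pos": [[-0.12,-0.13,0],[-0.2,-0.21,0],[-0.2,-0.21,0],[-0.2,-0.21,0],[-0.2,-0.21,0],[-0.2,-0.21,0],[-0.2,-0.21,0],[-0.2,-0.2,0]], "twist": [0,0,0,0,0,0,0,0], "jaw": [1,1,1,1,1,1,1,1]}}

```text
time_s: 29.95
tcp_pos: [0.5831, -0.0788, 0.2547]
tool_rot: [[-0.923, 0.386, -0.003], [0.386, 0.923, 0.001], [0.003, -0.0, -1.0]]
force: [0.1, 0.2, -0.5]
finger_gap: 0.0598
grasp_force: 29.6
```

Request:
{"api": "carry_out", "payload": {"delta_pos": [[-0.16,-0.17,0],[-0.064,-0.062,0],[0,0,0],[0,0,0]], "twist": [0,0,0,0], "jaw": [1,1,1,1]}}

```text
time_s: 30.45
tcp_pos: [0.6063, -0.1361, 0.2558]
tool_rot: [[-0.923, 0.385, -0.002], [0.385, 0.923, 0.001], [0.002, 0.0, -1.0]]
force: [-0.7, -0.0, -0.3]
finger_gap: 0.0597
grasp_force: 29.6
```

```bash
python3 mv.py .607 -.137 .137
```

```text
t 30.45 grasp [ 0.6063 -0.1361  0.2528] gap 0.0597 F [-0.7 -0.  -0.3] need [-0.006 -0.003  0.579]
```

Request:
{"api": "carry_out", "payload": {"delta_pos": [[0,0,0.12],[0,0,0.2],[0,0,0.12],[0,0,0.06],[0,0,0.03],[0,0,0.015],[0,0,0.01],[0,0,0]], "twist": [0,0,0,0,0,0,0,0], "jaw": [1,1,1,1,1,1,1,1]}}

```text
time_s: 31.45
tcp_pos: [0.6068, -0.1371, 0.1461]
tool_rot: [[-0.923, 0.386, 0.0], [0.386, 0.923, -0.0], [-0.001, -0.0, -1.0]]
force: [0.2, 0.4, -0.9]
finger_gap: 0.0598
grasp_force: 29.6
```

Request:
{"api": "carry_out", "payload": {"delta_pos": [[0,0,0.007],[0,0,0.005],[0,0,0]], "twist": [0,0,0], "jaw": [1,1,1]}}

```text
time_s: 31.82
tcp_pos: [0.6066, -0.137, 0.1433]
tool_rot: [[-0.923, 0.386, -0.0], [0.386, 0.923, 0.0], [0.0, 0.0, -1.0]]
force: [0.2, 0.0, -0.8]
finger_gap: 0.0596
grasp_force: 29.6
```

Contact is expected at TCP z ≈ 0.140.

Request:
{"api": "carry_out", "payload": {"delta_pos": [[0,0,0.007],[0,0,0.005],[0,0,0]], "twist": [0,0,0], "jaw": [1,1,1]}}

```text
time_s: 32.2
tcp_pos: [0.6066, -0.1371, 0.1409]
tool_rot: [[-0.923, 0.386, -0.0], [0.386, 0.923, 0.0], [0.0, 0.0, -1.0]]
force: [-0.1, -0.1, -1.4]
finger_gap: 0.0594
grasp_force: 29.6
```

Request:
{"api": "carry_out", "payload": {"delta_pos": [[0,0,0.004],[0,0,0]], "twist": [0,0], "jaw": [1,1]}}

```text
time_s: 32.45
tcp_pos: [0.6067, -0.1371, 0.1402]
tool_rot: [[-0.923, 0.386, -0.0], [0.386, 0.923, -0.0], [-0.0, -0.0, -1.0]]
force: [-0.2, 0.5, -0.4]
finger_gap: 0.0598
grasp_force: 29.6
```

Request:
{"api": "carry_out", "payload": {"delta_pos": [[0,0,0.004],[0,0,0]], "twist": [0,0], "jaw": [1,1]}}

```text
time_s: 32.7
tcp_pos: [0.6067, -0.1371, 0.1401]
tool_rot: [[-0.923, 0.386, 0.0], [0.386, 0.923, -0.0], [-0.001, -0.0, -1.0]]
force: [-2.8, 1.1, 4.8]
finger_gap: 0.0595
grasp_force: 29.8
```

Request:
{"api": "carry_out", "payload": {"delta_pos": [[0,0,0],[0,0,0],[0,0,0],[0,0,0],[0,0,-0.1],[0,0,-0.25],[0,0,-0.3],[0,0,-0.2]], "twist": [0,0,0,0,0,0,0,0], "jaw": [-1,-1,-1,-1,-1,-1,-1,-1]}}

```text
time_s: 33.7
tcp_pos: [0.6068, -0.1371, 0.3125]
tool_rot: [[-0.923, 0.385, 0.003], [0.385, 0.923, -0.001], [-0.003, -0.0, -1.0]]
force: [-0.5, -0.2, 0.1]
finger_gap: 0.0881
grasp_force: 0.0
```

```bash
python3 - <<'E'
from h import *
print(manip.get_obs()['tcp_pos'])
s,T=wrist('w11'); g=cv2.GaussianBlur(cv2.cvtColor(s['color'],cv2.COLOR_RGB2GRAY),(5,5),1)
for n,p,r in [('dish rim',[.6067,-.1371,.142],.030),('bath lid',[.607,-.137,.11],.076)]:
    c=proj(s,T,p); q=proj(s,T,np.array(p)+T[:3,0]*r); R=q[0]-c[0]; print(n,c.round(1),'r',R.round(1))
    C=cv2.HoughCircles(g,cv2.HOUGH_GRADIENT,1,5,param1=80,param2=12,minRadius=int(R-4),maxRadius=int(R+4))
    if C is not None: print([x.round(1).tolist() for x in C[0] if np.hypot(*(x[:2]-c))<25][:4])
t=manip.snapshot('top'); a=t['color'].astype(int); o=np.load('pics/top0.npz')['color'].astype(int)
d=(np.abs(a-o).sum(2)>60).astype(np.uint8)
n,_,st,ce=cv2.connectedComponentsWithStats(d)
print([(st[i].tolist()) for i in range(1,n) if st[i][4]>25])
E
```

```text
[ 0.60675072 -0.13705413  0.31245861]
dish rim [318.2 219.5] r 38.4
[[319.5, 233.5, 41.400001525878906], [318.5, 226.5, 34.79999923706055], [323.5, 220.5, 41.400001525878906], [313.5, 209.5, 40.29999923706055]]
bath lid [318.5 210.5] r 88.3
[[319.5, 208.5, 85.69999694824219], [319.5, 213.5, 86.9000015258789], [318.5, 195.5, 84.5999984741211], [321.5, 202.5, 91.4000015258789]]
[[197, 128, 266, 352, 20455], [398, 155, 46, 21, 242], [435, 161, 28, 65, 604], [437, 191, 9, 7, 27], [268, 204, 27, 26, 308], [266, 221, 25, 21, 229], [462, 277, 18, 13, 60], [468, 280, 30, 26, 452], [0, 313, 235, 167, 17910], [92, 333, 9, 10, 38], [232, 354, 26, 15, 169], [201, 374, 41, 29, 202], [276, 378, 25, 9, 85], [230, 388, 23, 13, 70], [300, 388, 58, 30, 376], [307, 409, 46, 38, 891], [295, 442, 15, 8, 61], [326, 445, 54, 35, 849], [236, 454, 10, 8, 36]]
```

The dish circle matches the bath lid within a few mm. The arm is clear, so I'm handing in.

```bash
python3 -c "
from cell import manip
print(manip.job_done())"
```

```text
the job is handed in; nothing more can be done
None
```

The job is handed in at about 34 s: the flask was seen upright in the cork ring, the dish over the water bath opening measured centred to within a few mm, and the beaker was set down on the middle of the hotplate by pose and contact force, without a final picture; the verdict was not shown.

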